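Lock the last stand with its bent pin

ROBOT

A 6-joint arm with a two-finger parallel gripper is mounted at the origin on the work surface. World frame = base frame: x ahead of the robot, y to its left, z up, the work surface at z = 0. Lengths are in m, angles in degrees, forces in N, time in s.
With the tool pointing down it reaches from about 0.35 to 0.875 m from the base axis. Payload 4.2 kg.
Tool frame: the origin (TCP) lies on the centre line of the jaws, within the pads' length; the fingertips stand 11 mm ahead of it and the grasp point (between the pads) lies 8 mm behind it; z points along the fingers, y is the line along which they close (so a half turn about z gives the same grasp; the last joint's range is limited). The gripper opens to 87 mm and grips with 3 to 60 N. Pads are 19 mm wide; open, the fingers measure 117 mm over their backs; the gripper's body (75 mm by 190 mm) begins 51 mm behind the grasp point.
Start: joints at [83.973, 22.042, 0.453, 0, -68.411, -14.817], TCP at [0.222, 0.584, 0.234] pointing down, gripper open.
Joint ranges: [-179.83, 179.83], [-69.29, 118.12], [-61.27, 80.66], [-181.25, 117.63], [-171.15, -9.14], [-177.46, 177.46]. Speed limits (degrees/s): [159.86, 159.86, 180, 180, 180, 180].

INTERFACE

Orientations are given as a 3x3 rotation matrix whose columns are the frame's x, y, z axes.
In Python, from station import r gives the robot as it stands.
- The arm moves only by the tool servo_tool, never from a script. Its argument "commands" is a list that holds one entry, the list of rows, each a list of 7 numbers: the closure, from 0 (fully open) to 1 (shut), then the shift along the tool's x, y, z in mm, then the turn, a rotation vector about the tool's x, y, z in rad. In form: [[[claw, x, y, z, ax, ay, az], ...]]. A call has exactly 5 rows; each row is the pose to reach, as a shift and turn from the pose commanded when the call began, along the tool's axes at that moment; what a row does not reach only later rows make up. A row lasts 1/10 s, in which the tool goes at most 50 mm and 8.59 degrees, less where a joint would pass 70% of its speed; a pose out of reach is approached as far as the arm can. A call with a gripper value outside its range is refused whole. The fingers move at their own pace and stop on an object; the grip force is fixed at half the most. Time passes only in rows, so rows that repeat a pose let the fingers close, or fill a call up. It gives the time, the measured TCP pose, the force, the opening and the grip force at its end, in the units of the state.
- r.sense(): the state, without advancing time (a new reading comes with each control period).
- r.capture(name): name is "scene" or "top" or "wrist"; returns a dict with "pixels" (480x640x3 uint8, red, green, blue), "camera_matrix" (3x3 intrinsics, pixels), "R" (3x3) and "t" (3): a world point X has camera coordinates R X + t. Camera axes: x right, y down, z forward; pixel columns grow to the right and rows downward; lengths in m; the calibration is good to about 2 mm. A picture is of the moment at which its call begins. There is no depth.
- r.finish_job(): hands the job in; it is judged then, once.
The state is a dict: "time_s": time; "joints": joint angles; "joint_velocities": joint speeds; "effort": joint torques, N m; "tcp_pos": TCP position; "ee_rot": TCP orientation; "wrist_force": force on the tool from outside, world axes, zero at the start; "moment": the same for the moment, N m; "gripper_width": opening from 0.0 (shut) to 1.0 (fully open); "gripper_force": force on a finger pad.
Only numpy, scipy, OpenCV 4.12 (cv2) and the standard library are available. Lean on these libraries where they do the work, as an engineer would, in place of code of your own. Each camera call takes 0.05 s, during which the arm holds its last target. There are 200 camera calls.

TASK

Lock the boot-last stand: take the bent (curved) steel pin by its wooden handle, thread its curved rod through the stand's upright steel eye by turning it along its own arc, entering from the side away from the last's toe, and slide it fully home until its collar rests against the eye, then let go with the pin standing upright on its handle on the plate. The eye is clamped somewhere along its slot, so feel your way and do not force the pin (keep its load on the eye well under 12 N). Leave the straight pin and everything else on the bench where it is.

Things in the scene. Friction and masses are not known exactly. Their poses are not given: they have to be found in the camera images.
- slot_end (a point): Post-side end of the eye's slot, 16 mm above the plate; stand's axes. Eye: upright oval ring of 8 mm bar in the x-z plane at y = 0, opening 17 mm wide (x) and 22 high, outside 33 wide and 38 high. Rigidly clamped, centre at an unmeasured x of -50 to -30 mm; y, z exact. Home: collar face at y = -4. Threading: arc centre 50 mm to -x of the eye's centre, pin turns anticlockwise from above.
- hook: Bent pin, loose, 0.14 to 0.24 kg: upright wooden handle 20 (x) x 44 (y) x 50 (z) mm, steel collar disc (26 diameter, y 22 to 28), rod from collar face heading +y, bending to -x in a level 80 degree arc, radius 50 about (-50, 28, 16); rod 15 mm thick at the collar tapering to 6 at the tip. Origin: handle's underside centre, z up. Underside on the plate puts the rod at the eye's mid-height.
- hook_grip (a point): Centre of the bent pin's handle block, 25 mm above its underside; axes as the pin's. Grasp across the 20 mm width (x).
- hook_collar (a point): Centre of the collar's front face, at the root of the bent rod: (0, 28, 16) mm in the pin's axes.
- hook_tip (a point): Centre of the rounded tip (3 mm radius) of the bent rod: (-41.3, 77.2, 16) mm in the pin's axes.
- straight_grip (a point): Centre of the handle of a second pin with the same handle but a straight rod (66 mm, along its +y); a bystander.
- tub_mid (a point): Open plastic tub, 90 mm across, 55 mm high, point 15 mm above the bench on its axis; bystander.
- wax_mid (a point): Pale block 70 x 35 x 22 mm, point 15 mm above the bench at its middle; bystander.
- cork_mid (a point): Cork block 100 x 60 x 35 mm, point 15 mm above the bench at its middle; bystander.
- brush_mid (a point): Brush lying on the bench, near its middle; bystander.
- bracket: Slotted strip (75 x 14 x 3 mm) carrying the eye, on the fixed boot-last stand: flat dark steel plate 250 x 150 x 12 mm (x -50 to 200, y -75 to 75) with a wooden last on a post (x 129 to 201, y -38 to 191, z 100 to 175) and a flat arm, top at z 16 (x 48 to 153, y -17 to 17). Origin at the plate's underside; x along the eye's slot towards the post, y the way the pin goes in and the last's toe points, z up.
Things that resemble listed ones, but are neither listed nor needed, are in the scene too. Leave any orange or red look-alike of the hook alone.

How it is judged (in metres and radians):
On the way:
1. the bent pin's tip has entered the eye and come out on its far side (y of hook_tip in the frame of slot_end between 0.004 and 0.035 m and x of hook_tip in the frame of slot_end between -0.066 and -0.019 m and z of hook_tip in the frame of slot_end between -0.012 and 0.012 m and y of hook_collar in the frame of slot_end below -0.015 m), for 0.1 s.
At the end, for the whole second after the job is handed in: The bent pin is threaded through the eye with its collar face no more than 2.5 mm short of touching the eye (collar centre 28.5 to 51.5 mm to the -x side of slot_end, and within 8 mm of it in height), its tip at least 30 mm out on the far side, upright within 0.2 rad, and at rest (y of hook_collar in the frame of slot_end between -0.0065 and 0 m and x of hook_collar in the frame of slot_end between -0.0515 and -0.0285 m and z of hook_collar in the frame of slot_end between -0.008 and 0.008 m and y of hook_tip in the frame of slot_end above 0.03 m and angle between hook's own z axis and vertical below 0.2 rad and linear speed of hook below 0.02 m/s).
It fails at once if the bent pin is forced: more than 12 N between it and the eye with its slotted strip (contact force between hook and bracket above 12 N).
It fails at once if the straight pin or another bystander is moved more than 30 mm (distance of any of straight_grip, tub_mid, wax_mid, cork_mid, brush_mid from where it was at the start of the episode above 0.03 m).
It also fails if it takes over 64 s, if anything falls off the work surface, if the arm or the gripper's body presses on something with over 40 N, if the wrist force passes 120 N, or if a joint passes its speed limit or range.

## Working session

There is one attempt and no reset: what is moved stays moved. The work goes in short steps, Python scripts to look and compute and a tool call to move; the robot and the scene stay as the last step left them, time stands still between calls to the robot, and variables do not carry over. Pictures are saved under pics/ and viewed, at most 13 in all, crops included, and the job is handed in when it is done.

Besides the shell and the picture viewer there is one more tool, called after "Call:" as a command line: name --argument value ..., lists and objects as JSON in quotes. servo_tool: Moves the arm, as the interface text tells. Its arguments: {"type":"object","properties":{"commands":{"type":"array","items":{"type":"array","items":{"type":"array","items":{"type":"number"}}}}},"required":["commands"]}

```bash
mkdir -p pics; ls; python3 - <<'E'
from station import r
import cv2,pickle
d={}
for n in ("scene","top"):
    c=r.capture(n);d[n]=c
    cv2.imwrite(f"pics/{n}0.png",c["pixels"][:,:,::-1])
    print(n,c["camera_matrix"].tolist(),(-c["R"].T@c["t"]).round(3),c["R"].round(2).tolist())
pickle.dump(d,open("c0.pkl","wb"))
s=r.sense();print(s["time_s"],s["ee_rot"],s["tcp_pos"],s["gripper_width"])
E
```

```text
pics
scene [[453.88671531626176, 0.0, 322.8844322751398], [0.0, 453.88671531626176, 241.94701639358232], [0.0, 0.0, 1.0]] [1.201 0.136 0.755] [[-0.0, 1.0, 0.01], [0.72, 0.01, -0.69], [-0.69, 0.0, -0.72]]
top [[613.4943419569271, 0.0, 314.17037418240847], [0.0, 613.4943419569271, 240.38812434080077], [0.0, 0.0, 1.0]] [0.331 0.126 1.383] [[-0.02, -1.0, 0.01], [-0.99, 0.02, -0.16], [0.16, -0.01, -0.99]]
0.1 [[ 9.34494251e-01 -3.55977720e-01 -5.97453087e-04]
 [-3.55978205e-01 -9.34492390e-01 -1.86829510e-03]
 [ 1.06756065e-04  1.95859131e-03 -9.99998076e-01]] [0.22218173 0.58361804 0.23257193] 0.9978140562360981
```

View pics/scene0.png

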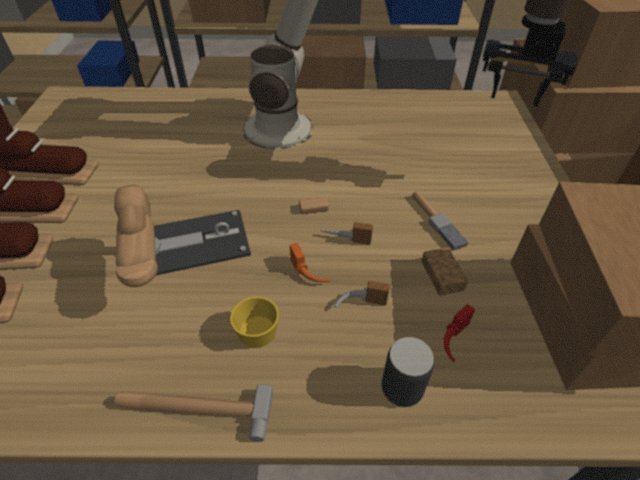

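View pics/top0.png

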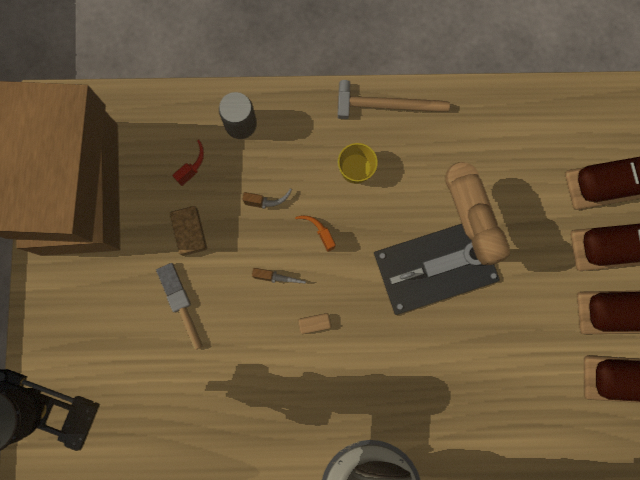

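Candidates: the steel rod with wooden handle at top (255,199) / scene (377,292) is bent. The one at top (263,274) / scene (360,233) is straight. The orange (320,232) and red (190,165) ones are look-alikes. The first fits (steel, curved, wooden handle), so I'll confirm it in a crop.

```bash
python3 - <<'E'
import cv2,pickle,numpy as np
d=pickle.load(open("c0.pkl","rb"))
t=d["top"]["pixels"][:,:,::-1];s=d["scene"]["pixels"][:,:,::-1]
R=lambda im,x,y,w,h,k:cv2.resize(im[y:y+h,x:x+w],None,fx=k,fy=k,interpolation=cv2.INTER_CUBIC)
a=np.hstack([R(t,235,180,64,48,6),R(s,325,270,69,48,6)]) #384+414
b=np.hstack([R(t,370,215,133,100,3),R(s,150,205,133,100,3)])
b=b[:, :798]
cv2.imwrite("pics/crop1.png",np.vstack([a[:,:798],b]));print(a.shape,b.shape)
E
```

```text
(288, 798, 3) (300, 798, 3)
```

View pics/crop1.png

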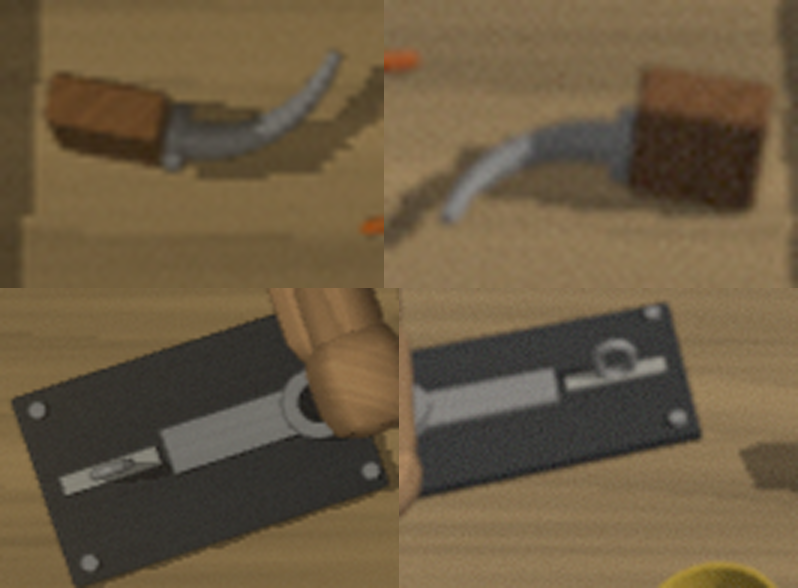

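The crop confirms it: the bent steel pin has its handle at top ≈ (253,197) and tip ≈ (291,190). In the scene view the tip is ≈ (336,305). Eye ring at scene ≈ (222,228). Next I fit both poses.

```bash
cat > h.py <<'E'
import numpy as np,cv2
from scipy.optimize import least_squares
from scipy.spatial.transform import Rotation as Ro
def proj(c,X):
    p=(np.asarray(X)@c["R"].T+c["t"])@c["camera_matrix"].T
    return p[...,:2]/p[...,2:]
def ray(c,px,z):
    o=-c["R"].T@c["t"];v=c["R"].T@np.linalg.inv(c["camera_matrix"])@np.array([*px,1.]);return o+v*(z-o[2])/v[2]
def W(p,X): # p=x,y,yaw
    X=np.asarray(X,float);return X@Ro.from_euler('z',p[2]).as_matrix().T+[p[0],p[1],0]
def fit(obs,p0): # obs: (cam,localpt,px)
    f=lambda p:np.concatenate([proj(c,W(p,np.array(X)/1e3))-u for c,X,u in obs])
    s=least_squares(f,p0,loss='soft_l1');return s.x,f(s.x).reshape(-1,2).round(1).tolist()
E
python3 - <<'E'
from h import *
import pickle
d=pickle.load(open("c0.pkl","rb"));T,S=d["top"],d["scene"]
st=[(T,(-50,75,12),(374,252.3)),(T,(-50,-75,12),(396.7,315)),(T,(200,-75,12),(498.7,280)),(S,(-50,-75,12),(238.7,210)),(S,(-50,75,12),(250.3,254.7))]
p,e=fit(st,[.3,-.1,-1.3]);print("stand",p.round(4),np.degrees(p[2]),e)
Rz=Ro.from_euler('z',p[2]).as_matrix()
for c,u in((T,(407.7,275)),(S,(222.3,228.3))):
    for z in(.028,.047): print(z,((ray(c,u,z)-[p[0],p[1],0])@Rz*1e3).round(1))
hk=[(T,(-10,-22,50),(243.7,192.2)),(T,(-10,22,50),(262.8,195.8)),(T,(10,22,50),(261.7,202.2)),(T,(10,-22,50),(243,198.3)),(T,(-41.3,77.2,16),(290.8,190)),
(S,(-41.3,77.2,16),(336,305.5)),(S,(10,22,50),(368.2,281.3)),(S,(10,-22,50),(389.7,284.2)),(S,(-10,22,50),(366.3,288.5)),(S,(-10,-22,50),(389,291.3))]
q,e=fit(hk,[.5,.2,-3]);print("hook",q.round(4),np.degrees(q[2]),e)
E
```

```text
stand [ 0.4633 -0.093  -1.2716] -72.85615065661854 [[-0.1, -1.1], [-0.8, -0.3], [2.2, -0.3], [0.2, -2.2], [0.0, -3.4]]
0.028 [ 1.6 -0.5 28. ]
0.047 [-1.9 -1.3 47. ]
0.028 [-1.   1.7 28. ]
0.047 [-1.  21.8 47. ]
hook [ 0.6435  0.2472 -3.356 ] -192.2837982087154 [[0.0, -2.4], [0.2, -2.2], [-0.5, 0.0], [-1.2, 0.1], [-0.2, -1.4], [-0.8, -0.4], [-0.3, -1.8], [0.2, -0.8], [0.1, -1.2], [-0.3, -0.1]]
```

```bash
cat >> h.py <<'E'
def rel(tp,yaw=None,s=None):
    "shift mm / turn for target TCP pos, tool-y yaw deg, tool straight down"
    if s is None:
        from station import r; s=r.sense()
    R=np.array(s["ee_rot"]);d=R.T@(np.array(tp)-s["tcp_pos"])*1e3
    a=np.zeros(3)
    if yaw is not None:
        y=np.radians(yaw);Rt=np.array([[-np.sin(y)*-1*-1*-1,np.cos(y),0],[-np.cos(y),np.sin(y),0],[0,0,-1]]).astype(float)
        Rt[:,0]=np.cross(Rt[:,1],Rt[:,2]); a=Ro.from_matrix(R.T@Rt).as_rotvec()
    return d.round(1),a.round(4)
def tyaw(s): R=np.array(s["ee_rot"]);return np.degrees(np.arctan2(R[1,1],R[0,1]))
E
sed -i 's/Rt=np.array(\[\[.*astype(float)/Rt=np.zeros((3,3));Rt[:,1]=[np.cos(y),np.sin(y),0];Rt[2,2]=-1/' h.py
python3 - <<'E'
from h import *
print(rel([.33,.36,.23],-151)); print(rel([.6435,.2472,.2],-192.3))
E
```

```text
(array([180.4, 170.6,   2.9]), array([ 0.0018, -0.0008,  0.7007]))
(array([513.5, 164.3,  32.9]), array([ 0.0015, -0.0015,  1.4215]))
```

Call:
servo_tool --commands '[[[0, 36, 34, 0, 0, 0, 0.14], [0, 72, 68, 0, 0, 0, 0.28], [0, 108, 102, 0, 0, 0, 0.42], [0, 144, 136, 0, 0, 0, 0.56], [0, 180, 170, 0, 0, 0, 0.7]]]'

```text
time_s: 0.6
tcp_pos: [0.3304, 0.3591, 0.2332]
ee_rot: [[0.481, -0.877, -0.0], [-0.877, -0.481, -0.001], [0.0, 0.001, -1.0]]
wrist_force: [1.0, 0.2, -0.1]
gripper_width: 1.003
gripper_force: 0.0
```

```bash
python3 - <<'E'
from h import *
print(rel([.6435,.2472,.2],-192.3))
E
```

```text
(array([ 248.7, -220.8,   33.2]), array([ 4.000e-04, -5.000e-04,  7.165e-01]))
```

Call:
servo_tool --commands '[[[0, 36, -32, 5, 0, 0, 0.12], [0, 72, -64, 10, 0, 0, 0.24], [0, 108, -96, 15, 0, 0, 0.36], [0, 144, -128, 20, 0, 0, 0.48], [0, 180, -160, 24, 0, 0, 0.6]]]'

```text
time_s: 1.1
tcp_pos: [0.5588, 0.2803, 0.2087]
ee_rot: [[-0.098, -0.995, -0.001], [-0.995, 0.098, -0.001], [0.001, 0.001, -1.0]]
wrist_force: [-0.7, 0.9, 0.8]
gripper_width: 0.996
gripper_force: 0.0
```

```bash
python3 - <<'E'
from h import *
print(rel([.6435,.2472,.2],-192.3))
from station import r
import pickle
c=r.capture("wrist");pickle.dump((c,r.sense()),open("w1.pkl","wb"));cv2.imwrite("pics/w1.png",c["pixels"][:,:,::-1])
print(-c["R"].T@c["t"],c["R"].round(2).tolist(),c["camera_matrix"][0])
E
```

```text
(array([ 24.7, -87.6,   8.7]), array([ 0.001 , -0.0007,  0.1166]))
[0.55213541 0.20697159 0.35910295] [[-1.0, 0.1, 0.0], [0.09, 0.96, 0.27], [0.03, 0.27, -0.96]] [344.42446066   0.         311.2123205 ]
```

View pics/w1.png

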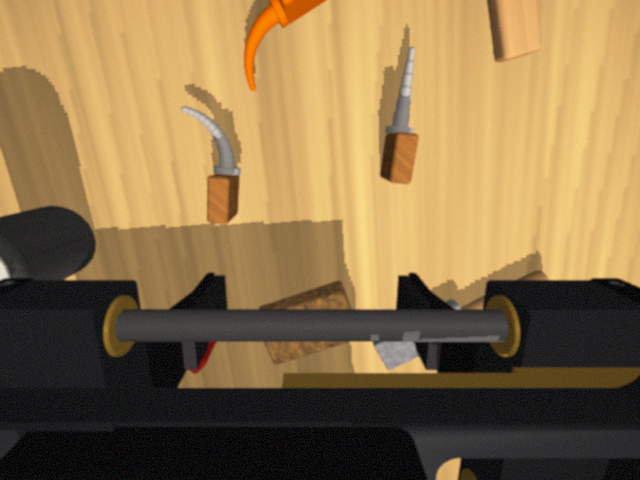

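The wrist view shows the hook with its handle at (222,198), collar (227,171) and tip (185,109), and the straight pin at (400,155). I'll check my fit against it.

```bash
python3 - <<'E'
from h import *
import pickle
c,s=pickle.load(open("w1.pkl","rb"))
q=[.6435,.2472,-3.356]
P=np.array([(-10,-22,50),(10,-22,50),(10,22,50),(-10,22,50),(10,-22,0),(-10,-22,0),(10,22,0),(0,28,16),(-41.3,77.2,16)])/1e3
u=proj(c,W(q,P));print(u.round(0).tolist())
im=c["pixels"][80:240,150:270,::-1].copy();k=5
im=cv2.resize(im,None,fx=k,fy=k,interpolation=cv2.INTER_CUBIC)[:, :]
for a in u: cv2.circle(im,tuple(((a-[150,80]+.5)*k).astype(int)),3,(255,0,0),-1)
im=im[:, :];cv2.imwrite("pics/w1c.png",cv2.resize(im,(450,600)))
E
```

```text
[[203.0, 222.0], [224.0, 225.0], [227.0, 177.0], [204.0, 174.0], [236.0, 214.0], [217.0, 212.0], [238.0, 172.0], [225.0, 166.0], [184.0, 107.0]]
```

View pics/w1c.png

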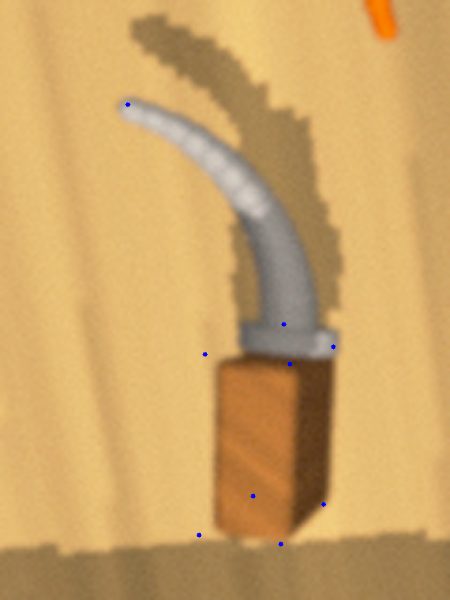

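```bash
python3 - <<'E'
from h import *
import pickle
c,s=pickle.load(open("w1.pkl","rb"))
o=[(c,(-10,22,50),(207.5,176.3)),(c,(10,22,50),(229,175)),(c,(10,-22,50),(227.3,223.8)),(c,(-10,-22,50),(207.1,220.5)),(c,(10,-22,0),(237,211.5)),(c,(-41.3,77.2,16),(183.6,108))]
q,e=fit(o,[.6435,.247,-3.356]);print(q.round(4),np.degrees(q[2]),e)
for z in (.12,.036-.008):print(rel([q[0],q[1],z],np.degrees(q[2])))
E
```

```text
[ 0.6408  0.2466 -3.3255] -190.53509505779246 [[-1.1, -3.0], [0.0, 0.2], [0.6, -0.3], [-1.0, 1.2], [1.9, 1.5], [0.1, -0.4]]
(array([ 22.8, -79.2,  87.1]), array([-0.0011, -0.0025,  0.0779]))
(array([ 22.5, -79.1, 179.1]), array([-0.0011, -0.0025,  0.0779]))
```

Call:
servo_tool --commands '[[[0, 11, -40, 20, 0, 0, 0.04], [0, 22.5, -79, 50, 0, 0, 0.085], [0, 22.5, -79, 100, 0, 0, 0.085], [0, 22.5, -79, 145, 0, 0, 0.085], [0, 22.5, -79, 182, 0, 0, 0.085]]]'

```text
time_s: 1.65
tcp_pos: [0.6328, 0.2504, 0.0239]
ee_rot: [[-0.178, -0.984, -0.004], [-0.984, 0.178, -0.002], [0.002, 0.003, -1.0]]
wrist_force: [-0.9, 0.2, -0.2]
gripper_width: 1.0
gripper_force: 0.0
```

Call:
servo_tool --commands '[[[0.3, 0, 0, 0, 0, 0, 0], [0.6, 0, 0, 0, 0, 0, 0], [1, 0, 0, 0, 0, 0, 0], [1, 0, 0, 0, 0, 0, 0], [1, 0, 0, 0, 0, 0, 0]]]'

```text
time_s: 2.15
tcp_pos: [0.6348, 0.2525, 0.0298]
ee_rot: [[-0.177, -0.984, 0.003], [-0.984, 0.177, 0.002], [-0.003, -0.003, -1.0]]
wrist_force: [0.0, 0.4, -0.3]
gripper_width: 0.631
gripper_force: 0.0
```

Call:
servo_tool --commands '[[[0.4, 5, -7, 5, 0, 0, 0], [0.4, 5, -7, 5, 0, 0, 0], [1, 5, -7, 5, 0, 0, 0], [1, 5, -7, 5, 0, 0, 0], [1, 5, -7, 5, 0, 0, 0]]]'

```text
time_s: 2.65
tcp_pos: [0.64, 0.2456, 0.0225]
ee_rot: [[-0.177, -0.984, -0.0], [-0.984, 0.177, -0.0], [0.0, 0.0, -1.0]]
wrist_force: [0.3, -0.5, 0.4]
gripper_width: 0.41
gripper_force: 0.0
```

Call:
servo_tool --commands '[[[1, 0, 0, 0, 0, 0, 0], [1, 0, 0, 0, 0, 0, 0], [1, 0, 0, 0, 0, 0, 0], [1, 0, 0, 0, 0, 0, 0], [1, 0, 0, 0, 0, 0, 0]]]'

```text
time_s: 3.15
tcp_pos: [0.64, 0.2457, 0.0226]
ee_rot: [[-0.177, -0.984, 0.0], [-0.984, 0.177, 0.0], [-0.0, -0.0, -1.0]]
wrist_force: [0.8, 0.1, 0.2]
gripper_width: 0.232
gripper_force: 30.0
```

Call:
servo_tool --commands '[[[1, 0, 0, -40, 0, 0, 0], [1, 0, 0, -85, 0, 0, 0], [1, 30, 19, -115, 0, 0, 0], [1, 60, 38, -120, 0, 0, 0], [1, 95, 60, -120, 0, 0, 0]]]'

```text
time_s: 3.65
tcp_pos: [0.5639, 0.1626, 0.144]
ee_rot: [[-0.177, -0.984, 0.003], [-0.984, 0.177, 0.002], [-0.002, -0.003, -1.0]]
wrist_force: [0.3, -0.7, -1.3]
gripper_width: 0.228
gripper_force: 30.0
```

Call:
servo_tool --commands '[[[1, 35, 22, 0, 0, 0, -0.03], [1, 70, 44, 0, 0, 0, -0.07], [1, 110, 69, 0, 0, 0, -0.1], [1, 150, 95, 0, 0, 0, -0.14], [1, 178, 113, 0, 0, 0, -0.17]]]'

```text
time_s: 4.15
tcp_pos: [0.418, 0.0055, 0.1421]
ee_rot: [[-0.008, -1.0, -0.003], [-1.0, 0.008, -0.0], [0.0, 0.003, -1.0]]
wrist_force: [0.3, 0.8, -1.6]
gripper_width: 0.226
gripper_force: 30.0
```

```bash
python3 - <<'E'
from h import *
print(rel([.3976,-.0191,.09],-177.9))
from station import r
import pickle
c=r.capture("wrist");s=r.sense();pickle.dump((c,s),open("w2.pkl","wb"));cv2.imwrite("pics/w2.png",c["pixels"][:,:,::-1])
print(s["tcp_pos"],s["gripper_width"],s["wrist_force"])
E
```

```text
(array([24.7, 20.1, 52.1]), array([ 0.0025, -0.0003, -0.0444]))
[0.41384594 0.00311669 0.14157146] 0.22637721684310863 [-4.49938187 -1.93076316 -2.22115067]
```

View pics/w2.png

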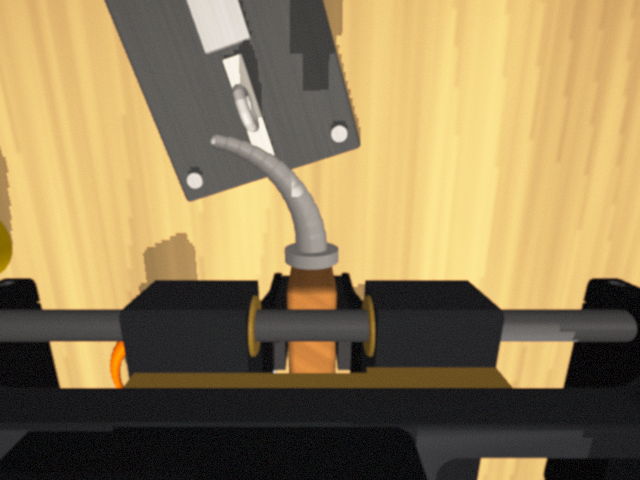

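The wrist view shows the pin held well: collar (311,253), tip (214,140). Plate corners are at (190,199) and (358,147), the eye ring at (243,107). I'll lower towards the start pose and take one settled close-up.

Call:
servo_tool --commands '[[[1, 12, 10, 20, 0, 0, -0.02], [1, 24.5, 20, 40, 0, 0, -0.044], [1, 24.5, 20, 60, 0, 0, -0.044], [1, 24.5, 20, 80, 0, 0, -0.044], [1, 24.5, 20, 81, 0, 0, -0.044]]]'

```text
time_s: 4.7
tcp_pos: [0.3992, -0.0175, 0.0598]
ee_rot: [[0.035, -0.999, -0.006], [-0.999, -0.035, -0.002], [0.002, 0.006, -1.0]]
wrist_force: [-0.3, 0.4, -1.4]
gripper_width: 0.231
gripper_force: 30.0
```

Call:
servo_tool --commands '[[[1, 0, 0, 0, 0, 0, 0], [1, 0, 0, 0, 0, 0, 0], [1, 0, 0, 0, 0, 0, 0], [1, 0, 0, 0, 0, 0, 0], [1, 0, 0, 0, 0, 0, 0]]]'

```text
time_s: 5.2
tcp_pos: [0.4014, -0.0167, 0.062]
ee_rot: [[0.036, -0.999, 0.001], [-0.999, -0.036, 0.0], [-0.0, -0.001, -1.0]]
wrist_force: [0.3, -0.5, -0.5]
gripper_width: 0.227
gripper_force: 30.0
```

```bash
python3 - <<'E'
from h import *
from station import r
import pickle
c=r.capture("wrist");s=r.sense();pickle.dump((c,s),open("w3.pkl","wb"))
im=c["pixels"][0:300,110:510,::-1];cv2.imwrite("pics/w3.png",cv2.resize(im,None,fx=2,fy=2,interpolation=cv2.INTER_CUBIC))
print(s["tcp_pos"],tyaw(s),s["gripper_width"],s["wrist_force"])
E
```

```text
[ 0.40130326 -0.01672341  0.06189406] -177.93355167060113 0.2271877472458486 [ 0.31620989 -0.23926818 -1.25824439]
```

View pics/w3.png

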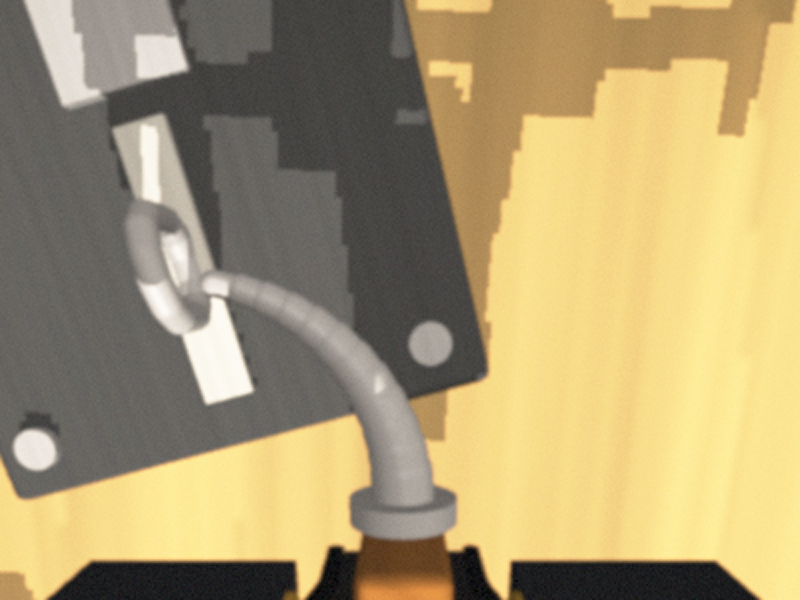

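The close-up (crop ×2, offset (110,0)) shows plate corners at (20,498) and (487,375), and strip edges (206,405)-(113,127) and (253,391)-(163,114). The ring spans x 125–213, y 199–335, the tip is centred ≈ (212,285), and the collar spans x 350–457. Next I fit the stand, the eye and the pin-in-hand.

```bash
cat > fit3.py <<'E'
from h import *
import pickle
c,s=pickle.load(open("w3.pkl","rb"))
g=lambda x,y:np.array([110+x/2-.25,y/2-.25])
a=np.linspace(0,2*np.pi,73);A,B=np.meshgrid(a,a[:25:1]*3)
def ring(ex):
    cx,cz=12.5*np.cos(A),15*np.sin(A);n=np.stack([np.cos(A)/12.5,np.sin(A)/15],-1);n/=np.linalg.norm(n,axis=-1,keepdims=True)
    return np.stack([ex+cx+4*np.cos(B)*n[...,0],4*np.sin(B),28+cz+4*np.cos(B)*n[...,1]],-1).reshape(-1,3)/1e3
cor=[((-50,75,12),g(20,498)),((-50,-75,12),g(487,375))]
strip=[((0,7),g(206,405)),((0,-7),g(253,391)),((75,7),g(113,127)),((75,-7),g(163,114))]
def f(v):
    p,x0,ex=v[:3],v[3],v[4]
    o=[proj(c,W(p,np.array(X)/1e3))-u for X,u in cor]+[proj(c,W(p,np.array([x0+X[0],X[1],15])/1e3))-u for X,u in strip]
    u=proj(c,W(p,ring(ex)))
    e=np.array([u[:,0].min(),u[:,1].min()])-g(125,199);e2=np.array([u[:,0].max(),u[:,1].max()])-g(213,335)
    return np.concatenate(o+[e,e2])
v=least_squares(f,[.4633,-.093,-1.2716,-30,0],x_scale=[.01,.01,.1,5,5],loss='soft_l1')
if __name__=="__main__":
    print(v.x.round(4),np.degrees(v.x[2]),f(v.x).reshape(-1,2).round(1).tolist())
    t=s["tcp_pos"];
    for dy in(-3,0,3):
        q=[t[0],t[1],np.radians(tyaw(s))]
        P=np.array([(-41.3,77.2,16),(0,22,29),(-13,28,16),(13,28,16)])/1e3;P[:,1]+=dy/1e3;P[:,2]+=t[2]-.0226
        print(dy,((proj(c,W(q,P))+.25-[110,0])*2).round(0).tolist())
E
python3 fit3.py
```

```text
[  0.4639  -0.0933  -1.279  -37.1462  -0.5716] -73.28119026357012 [[-4.4, 0.5], [2.7, -0.3], [0.3, -0.3], [-0.1, 0.6], [-0.2, 0.4], [0.2, -0.6], [0.7, 0.9], [-1.3, -1.0]]
-3 [[217.0, 285.0], [405.0, 542.0], [350.0, 499.0], [459.0, 499.0]]
0 [[216.0, 271.0], [405.0, 530.0], [350.0, 487.0], [459.0, 487.0]]
3 [[215.0, 256.0], [405.0, 517.0], [350.0, 475.0], [460.0, 475.0]]
```

```bash
cat > th.py <<'E'
import sys,json,os
from h import *
from station import r
S=(.4639,-.0933,np.radians(-73.28)); OFF=np.array([-50,28-2.7])/1e3
def target(phi,ex,dy=0,z=None):
    yaw=S[2]-np.radians(phi); Cy=-4*(1-min(phi,80)/80)+dy
    C=W(S,[(ex-50)/1e3,Cy/1e3,0])[:2]
    M=Ro.from_euler('z',yaw).as_matrix()[:2,:2]
    return C-M@OFF,yaw
s=r.sense();f='cmd.json'
st=json.load(open(f)) if os.path.exists(f) else dict(p=list(s["tcp_pos"]),yaw=float(np.radians(tyaw(s))))
def frame(yaw): 
    y=np.array([np.cos(yaw),np.sin(yaw),0]);z=np.array([0,0,-1.]);return np.stack([np.cross(y,z),y,z],1)
Rt=frame(st["yaw"])
SR=Ro.from_euler('z',S[2]).as_matrix()
print("t",round(s["time_s"],2),"meas-cmd stand mm",(SR.T@(np.array(s["tcp_pos"])-st["p"])*1e3).round(1),"dyaw",round((tyaw(s)-np.degrees(st["yaw"])+180)%360-180,2),
 "F stand",(SR.T@np.array(s["wrist_force"])).round(1),"M",np.round(s["moment"],2),"z",round(s["tcp_pos"][2],4),"w",round(s["gripper_width"],3))
# args: ex z dy phi0 phi1 ...  (rows)
if len(sys.argv)>4:
    ex,z,dy=map(float,sys.argv[1:4]);rows=[]
    for ph in map(float,sys.argv[4:]):
        t,yaw=target(ph,ex,dy);d=Rt.T@(np.array([*t,z/1e3])-st["p"])*1e3
        rows.append([1,*d.round(1).tolist(),0,0,round(-((yaw-st["yaw"]+np.pi)%(2*np.pi)-np.pi),3)])
    print(json.dumps([rows]).replace("-0.0,","0,"))
    l=rows[-1];json.dump(dict(p=(np.array(st["p"])+Rt@np.array(l[1:4])/1e3).tolist(),yaw=st["yaw"]-l[6]),open(f,'w'))
E
python3 th.py -0.6 36.3 0 105 105 105 105 105
```

```text
t 5.25 meas-cmd stand mm [0. 0. 0.] dyaw 0.0 F stand [ 0.3  0.2 -1.3] M [ 0.09 -0.03 -0.02] z 0.0619 w 0.227
[[[1, 4.2, 2.9, 25.6, 0, 0, 0.006], [1, 4.2, 2.9, 25.6, 0, 0, 0.006], [1, 4.2, 2.9, 25.6, 0, 0, 0.006], [1, 4.2, 2.9, 25.6, 0, 0, 0.006], [1, 4.2, 2.9, 25.6, 0, 0, 0.006]]]
```

Call:
servo_tool --commands '[[[1, 4.2, 2.9, 5, 0, 0, 0.006], [1, 4.2, 2.9, 12, 0, 0, 0.006], [1, 4.2, 2.9, 19, 0, 0, 0.006], [1, 4.2, 2.9, 25.6, 0, 0, 0.006], [1, 4.2, 2.9, 25.6, 0, 0, 0.006]]]'

```text
time_s: 5.75
tcp_pos: [0.3976, -0.0214, 0.0348]
ee_rot: [[0.03, -1.0, -0.003], [-1.0, -0.03, -0.001], [0.001, 0.003, -1.0]]
wrist_force: [0.0, -0.6, -1.5]
gripper_width: 0.226
gripper_force: 30.0
```

```bash
python3 th.py -0.6 36.3 0 102 98 94 90 90; python3 - <<'E'
from h import *
from station import r
import pickle
c=r.capture("wrist");s=r.sense();pickle.dump((c,s),open("w4.pkl","wb"))
im=c["pixels"][0:200,110:376,::-1];cv2.imwrite("pics/w4.png",cv2.resize(im,None,fx=3,fy=3,interpolation=cv2.INTER_CUBIC))
E
```

```text
t 5.75 meas-cmd stand mm [ 0.1 -1.  -1.5] dyaw -0.01 F stand [ 0.5 -0.1 -1.5] M [ 0.12 -0.03 -0.01] z 0.0348 w 0.226
[[[1, 2.7, 1.2, 0, 0, 0, -0.052], [1, 6.3, 2.7, 0, 0, 0, -0.122], [1, 10.0, 3.9, 0, 0, 0, -0.192], [1, 13.8, 4.8, 0, 0, 0, -0.262], [1, 13.8, 4.8, 0, 0, 0, -0.262]]]
```

View pics/w4.png

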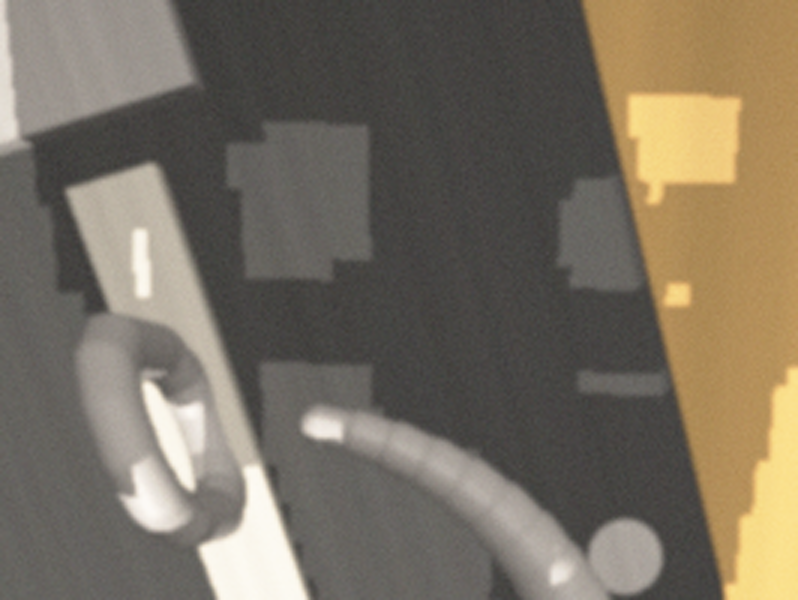

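Tip is at (315,420) in the ×3 crop and the ring spans x 77–245, y 312–545, so the tip sits just before the opening. I'll check this against the model.

```bash
python3 - <<'E'
from fit3 import *
c,s=pickle.load(open("w4.pkl","rb"))
g=lambda x,y:np.array([110+(x+.5)/3-.5,(y+.5)/3-.5])
k=lambda u:((u-[110,0]+.5)*3-.5).round(0).tolist()
def f(v):
    p,x0,ex=v[:3],v[3],v[4]
    u=proj(c,W(p,ring(ex)))
    o=[proj(c,W(p,np.array([x0+75,y,15])/1e3))-q for y,q in((7,g(66,188)),(-7,g(156,162)))]
    a,b=[proj(c,W(p,np.array([x,-7,15])/1e3)) for x in(-30,30)]
    n=np.array([b[1]-a[1],a[0]-b[0]]);n/=np.linalg.norm(n)
    return np.concatenate(o+[u.min(0)-g(77,312),u.max(0)-g(245,545),[n@(g(305,598)-a)],[(x0+37.1)*1]])
v=least_squares(f,[.4639,-.0933,-1.279,-37,-.6],x_scale=[.01,.01,.1,5,5])
print(v.x.round(4),np.degrees(v.x[2]),f(v.x).round(1))
for nm,p,ex in(("old",[.4639,-.0933,-1.279],-.6),("new",v.x[:3],v.x[4])):
    print(nm,k(proj(c,W(p,np.array([ex,0,28])/1e3))),k(proj(c,W(p,ring(ex))).min(0)),k(proj(c,W(p,ring(ex))).max(0)))
t=s["tcp_pos"];q=[t[0],t[1],np.radians(tyaw(s))]
tip=np.array([-41.3,77.2-2.7,(t[2]-.0226)*1e3+16])*1e-3;print("tip",k(proj(c,W(q,tip))), tip[2])
for p in([.4639,-.0933,-1.279],v.x[:3]):
    print(((ray(c,g(317,421),tip[2])-[p[0],p[1],0])@Ro.from_euler('z',p[2]).as_matrix()*1e3).round(1))
E
```

```text
[  0.464   -0.0933  -1.2813 -37.1     -0.2066] -73.41181080387072 [ 0.3  0.1 -0.4 -0.1  0.5  0.5 -0.6 -0.6  0.  -0. ]
old [170.0, 434.0] [80.0, 316.0] [245.0, 546.0]
new [169.0, 432.0] [78.0, 313.0] [243.0, 543.0]
tip [321.0, 427.0] 0.028661109777392956
[ -4.4 -21.5  28.7]
[ -4.4 -21.6  28.7]
```

```bash
sed -i 's/28-2.7/28-2.1/; s/-73.28/-73.35/' th.py; python3 - <<'E'
import pickle,json,numpy as np
from h import *
c,s=pickle.load(open("w3.pkl","rb"));y=np.radians(tyaw(s))
Y=np.array([np.cos(y),np.sin(y),0]);Z=np.array([0,0,-1.]);R=np.stack([np.cross(Y,Z),Y,Z],1)
json.dump(dict(p=(s["tcp_pos"]+R@np.array([4.2,2.9,25.6])/1e3).tolist(),yaw=y-.006),open("cmd.json","w"))
E
python3 th.py -0.4 36.3 0 102 98 94 90 90
```

```text
t 5.8 meas-cmd stand mm [ 0.1 -0.6 -1. ] dyaw -0.0 F stand [ 0.3  0.3 -0.7] M [ 0.13 -0.02 -0.03] z 0.0353 w 0.228
[[[1, 2.2, 1.1, 0, 0, 0, -0.051], [1, 5.8, 2.6, 0, 0, 0, -0.121], [1, 9.6, 3.8, 0, 0, 0, -0.191], [1, 13.4, 4.8, 0, 0, 0, -0.261], [1, 13.4, 4.8, 0, 0, 0, -0.261]]]
```

Call:
servo_tool --commands '[[[1, 2.2, 1.1, 0, 0, 0, -0.051], [1, 5.8, 2.6, 0, 0, 0, -0.121], [1, 9.6, 3.8, 0, 0, 0, -0.191], [1, 13.4, 4.8, 0, 0, 0, -0.261], [1, 13.4, 4.8, 0, 0, 0, -0.261]]]'

```text
time_s: 6.3
tcp_pos: [0.394, -0.0348, 0.0361]
ee_rot: [[0.286, -0.958, 0.0], [-0.958, -0.286, 0.0], [0.0, -0.0, -1.0]]
wrist_force: [-0.2, 0.5, -0.8]
gripper_width: 0.227
gripper_force: 30.0
```

```bash
python3 th.py -0.4 36.3 0 87 84 81 78 78
```

```text
t 6.3 meas-cmd stand mm [ 0.2 -0.2 -0.2] dyaw -0.03 F stand [-0.6 -0.1 -0.8] M [ 0.12 -0.02  0.01] z 0.0361 w 0.227
[[[1, 2.6, 1.3, 0, 0, 0, -0.052], [1, 5.3, 2.5, 0, 0, 0, -0.104], [1, 8.1, 3.5, 0, 0, 0, -0.157], [1, 10.9, 4.4, 0, 0, 0, -0.209], [1, 10.9, 4.4, 0, 0, 0, -0.209]]]
```

Call:
servo_tool --commands '[[[1, 2.6, 1.3, 0, 0, 0, -0.052], [1, 5.3, 2.5, 0, 0, 0, -0.104], [1, 8.1, 3.5, 0, 0, 0, -0.157], [1, 10.9, 4.4, 0, 0, 0, -0.209], [1, 10.9, 4.4, 0, 0, 0, -0.209]]]'

```text
time_s: 6.8
tcp_pos: [0.3931, -0.0463, 0.036]
ee_rot: [[0.478, -0.878, 0.0], [-0.878, -0.478, 0.0], [0.0, -0.0, -1.0]]
wrist_force: [0.2, 0.5, -1.8]
gripper_width: 0.225
gripper_force: 30.0
```

```bash
python3 th.py -0.4 36.3 0 76 73 70 68 68; python3 - <<'E'
from h import *
from station import r
import pickle
c=r.capture("wrist");s=r.sense();pickle.dump((c,s),open("w5.pkl","wb"))
im=c["pixels"][40:240,110:376,::-1];cv2.imwrite("pics/w5.png",cv2.resize(im,None,fx=3,fy=3,interpolation=cv2.INTER_CUBIC))
E
```

```text
t 6.8 meas-cmd stand mm [ 0.1  0.  -0.2] dyaw -0.1 F stand [-0.4  0.3 -1.8] M [ 0.08  0.02 -0.02] z 0.036 w 0.225
[[[1, 1.8, 1.0, 0, 0, 0, -0.035], [1, 4.4, 2.3, 0, 0, 0, -0.087], [1, 7.1, 3.5, 0, 0, 0, -0.14], [1, 9.0, 4.2, 0, 0, 0, -0.175], [1, 9.0, 4.2, 0, 0, 0, -0.175]]]
```

View pics/w5.png

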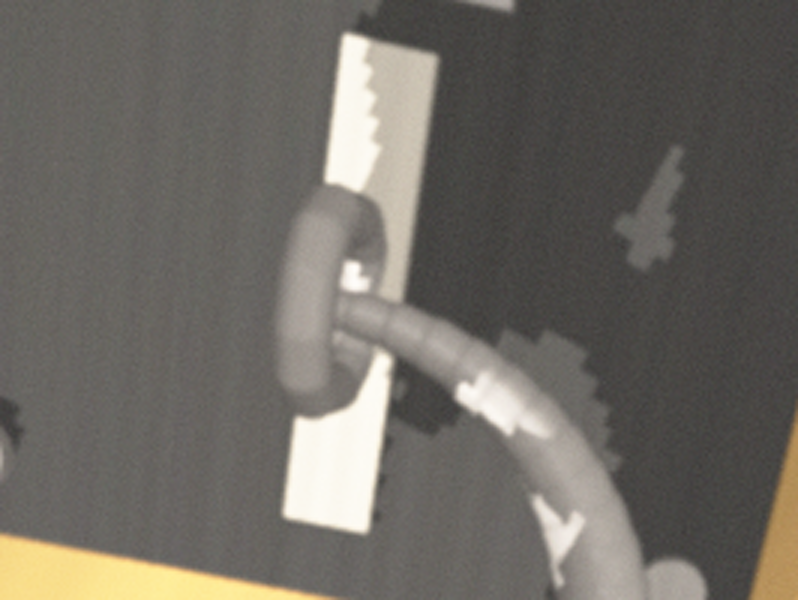

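The tip enters the ring opening at crop (345,310), centred between the ring's ends (y≈185–415), with no contact force. I'll continue along the arc.

Call:
servo_tool --commands '[[[1, 1.8, 1.0, 0, 0, 0, -0.035], [1, 4.4, 2.3, 0, 0, 0, -0.087], [1, 7.1, 3.5, 0, 0, 0, -0.14], [1, 9.0, 4.2, 0, 0, 0, -0.175], [1, 9.0, 4.2, 0, 0, 0, -0.175]]]'

```text
time_s: 7.35
tcp_pos: [0.3937, -0.0562, 0.036]
ee_rot: [[0.623, -0.782, 0.0], [-0.782, -0.623, 0.0], [0.0, -0.0, -1.0]]
wrist_force: [-0.1, 0.2, -2.3]
gripper_width: 0.227
gripper_force: 30.0
```

```bash
python3 th.py -0.4 36.3 0 66 63 60 58 58
```

```text
t 7.35 meas-cmd stand mm [ 0.  -0.  -0.3] dyaw -0.11 F stand [-0.3 -0.1 -2.3] M [0.05 0.01 0.03] z 0.036 w 0.227
[[[1, 1.7, 1.0, 0, 0, 0, -0.034], [1, 4.3, 2.3, 0, 0, 0, -0.087], [1, 7.0, 3.5, 0, 0, 0, -0.139], [1, 8.9, 4.2, 0, 0, 0, -0.174], [1, 8.9, 4.2, 0, 0, 0, -0.174]]]
```

Call:
servo_tool --commands '[[[1, 1.7, 1.0, 0, 0, 0, -0.034], [1, 4.3, 2.3, 0, 0, 0, -0.087], [1, 7.0, 3.5, 0, 0, 0, -0.139], [1, 8.9, 4.2, 0, 0, 0, -0.174], [1, 8.9, 4.2, 0, 0, 0, -0.174]]]'

```text
time_s: 7.85
tcp_pos: [0.396, -0.0658, 0.036]
ee_rot: [[0.749, -0.662, 0.0], [-0.662, -0.749, 0.0], [0.0, -0.0, -1.0]]
wrist_force: [-0.6, -0.6, -1.4]
gripper_width: 0.227
gripper_force: 30.0
```

```bash
python3 th.py -0.4 36.3 0 56 54 52 50 50
```

```text
t 7.85 meas-cmd stand mm [-0.  -0.  -0.3] dyaw -0.11 F stand [ 0.4 -0.7 -1.4] M [ 0.03  0.05 -0.01] z 0.036 w 0.227
[[[1, 1.7, 1.0, 0, 0, 0, -0.035], [1, 3.4, 1.9, 0, 0, 0, -0.07], [1, 5.2, 2.7, 0, 0, 0, -0.105], [1, 7.0, 3.5, 0, 0, 0, -0.14], [1, 7.0, 3.5, 0, 0, 0, -0.14]]]
```

Call:
servo_tool --commands '[[[1, 1.7, 1.0, 0, 0, 0, -0.035], [1, 3.4, 1.9, 0, 0, 0, -0.07], [1, 5.2, 2.7, 0, 0, 0, -0.105], [1, 7.0, 3.5, 0, 0, 0, -0.14], [1, 7.0, 3.5, 0, 0, 0, -0.14]]]'

```text
time_s: 8.35
tcp_pos: [0.3989, -0.073, 0.036]
ee_rot: [[0.834, -0.551, 0.0], [-0.551, -0.834, 0.0], [0.0, -0.0, -1.0]]
wrist_force: [-0.1, 0.1, -1.2]
gripper_width: 0.222
gripper_force: 30.0
```

```bash
python3 th.py -0.4 36.3 0 48 46 44 42 42
```

```text
t 8.35 meas-cmd stand mm [-0.  -0.  -0.3] dyaw -0.11 F stand [-0.1 -0.1 -1.2] M [0.02 0.08 0.04] z 0.036 w 0.222
[[[1, 1.7, 0.9, 0, 0, 0, -0.035], [1, 3.4, 1.8, 0, 0, 0, -0.069], [1, 5.1, 2.7, 0, 0, 0, -0.104], [1, 6.9, 3.4, 0, 0, 0, -0.139], [1, 6.9, 3.4, 0, 0, 0, -0.139]]]
```

Call:
servo_tool --commands '[[[1, 1.7, 0.9, 0, 0, 0, -0.035], [1, 3.4, 1.8, 0, 0, 0, -0.069], [1, 5.1, 2.7, 0, 0, 0, -0.104], [1, 6.9, 3.4, 0, 0, 0, -0.139], [1, 6.9, 3.4, 0, 0, 0, -0.139]]]'

```text
time_s: 8.85
tcp_pos: [0.4028, -0.0796, 0.036]
ee_rot: [[0.903, -0.43, 0.0], [-0.43, -0.903, 0.0], [0.0, -0.0, -1.0]]
wrist_force: [1.0, -0.6, -1.7]
gripper_width: 0.229
gripper_force: 30.0
```

```bash
python3 th.py -0.4 36.3 0 40 38 36 34 34
```

```text
t 8.85 meas-cmd stand mm [-0.  -0.1 -0.3] dyaw -0.11 F stand [ 0.9  0.8 -1.7] M [ 0.01  0.04 -0.07] z 0.036 w 0.229
[[[1, 1.7, 1.0, 0, 0, 0, -0.035], [1, 3.4, 1.8, 0, 0, 0, -0.07], [1, 5.2, 2.6, 0, 0, 0, -0.105], [1, 6.9, 3.4, 0, 0, 0, -0.14], [1, 6.9, 3.4, 0, 0, 0, -0.14]]]
```

Call:
servo_tool --commands '[[[1, 1.7, 1.0, 0, 0, 0, -0.035], [1, 3.4, 1.8, 0, 0, 0, -0.07], [1, 5.2, 2.6, 0, 0, 0, -0.105], [1, 6.9, 3.4, 0, 0, 0, -0.14], [1, 6.9, 3.4, 0, 0, 0, -0.14]]]'

```text
time_s: 9.35
tcp_pos: [0.4075, -0.0857, 0.0359]
ee_rot: [[0.954, -0.3, 0.0], [-0.3, -0.954, -0.0], [0.0, -0.0, -1.0]]
wrist_force: [0.2, 1.4, -1.0]
gripper_width: 0.224
gripper_force: 30.0
```

```bash
python3 th.py -0.4 36.3 0 32 30 28 26 26
```

```text
t 9.35 meas-cmd stand mm [-0.  -0.1 -0.3] dyaw -0.11 F stand [-1.3  0.6 -1. ] M [ 0.05  0.03 -0.02] z 0.0359 w 0.224
[[[1, 1.7, 0.9, 0, 0, 0, -0.035], [1, 3.4, 1.8, 0, 0, 0, -0.07], [1, 5.1, 2.6, 0, 0, 0, -0.105], [1, 6.9, 3.3, 0, 0, 0, -0.14], [1, 6.9, 3.3, 0, 0, 0, -0.14]]]
```

Call:
servo_tool --commands '[[[1, 1.7, 0.9, 0, 0, 0, -0.035], [1, 3.4, 1.8, 0, 0, 0, -0.07], [1, 5.1, 2.6, 0, 0, 0, -0.105], [1, 6.9, 3.3, 0, 0, 0, -0.14], [1, 6.9, 3.3, 0, 0, 0, -0.14]]]'

```text
time_s: 9.85
tcp_pos: [0.4131, -0.0909, 0.036]
ee_rot: [[0.986, -0.164, 0.0], [-0.164, -0.986, 0.0], [0.0, -0.0, -1.0]]
wrist_force: [-0.1, 0.6, -1.1]
gripper_width: 0.226
gripper_force: 30.0
```

```bash
cp cmd.json cmd26.json; python3 th.py 0.8 36.3 0 26 26 26 26 26
```

```text
t 9.85 meas-cmd stand mm [-0.  -0.1 -0.3] dyaw -0.12 F stand [-0.6  0.  -1.1] M [-0.02  0.06 -0.04] z 0.036 w 0.226
[[[1, 0.5, 1.1, 0, 0, 0, 0.0], [1, 0.5, 1.1, 0, 0, 0, 0.0], [1, 0.5, 1.1, 0, 0, 0, 0.0], [1, 0.5, 1.1, 0, 0, 0, 0.0], [1, 0.5, 1.1, 0, 0, 0, 0.0]]]
```

Call:
servo_tool --commands '[[[1, 0.1, 0.2, 0, 0, 0, 0], [1, 0.2, 0.5, 0, 0, 0, 0], [1, 0.4, 0.8, 0, 0, 0, 0], [1, 0.5, 1.1, 0, 0, 0, 0], [1, 0.5, 1.1, 0, 0, 0, 0]]]'

```text
time_s: 10.35
tcp_pos: [0.4133, -0.0921, 0.0359]
ee_rot: [[0.987, -0.162, -0.0], [-0.162, -0.987, 0.0], [-0.0, -0.0, -1.0]]
wrist_force: [-0.9, -0.3, -1.7]
gripper_width: 0.225
gripper_force: 30.0
```

```bash
python3 th.py 1.5 36.3 0 26 26 26 26 26
```

```text
t 10.35 meas-cmd stand mm [ 0.  -0.2 -0.3] dyaw -0.02 F stand [ 0.1 -1.  -1.7] M [-0.02 -0.   -0.  ] z 0.0359 w 0.225
[[[1, 0.3, 0.7, 0, 0, 0, 0.0], [1, 0.3, 0.7, 0, 0, 0, 0.0], [1, 0.3, 0.7, 0, 0, 0, 0.0], [1, 0.3, 0.7, 0, 0, 0, 0.0], [1, 0.3, 0.7, 0, 0, 0, 0.0]]]
```

Call:
servo_tool --commands '[[[1, 0.1, 0.1, 0, 0, 0, 0], [1, 0.1, 0.3, 0, 0, 0, 0], [1, 0.2, 0.5, 0, 0, 0, 0], [1, 0.3, 0.7, 0, 0, 0, 0], [1, 0.3, 0.7, 0, 0, 0, 0]]]'

```text
time_s: 10.85
tcp_pos: [0.4135, -0.0929, 0.036]
ee_rot: [[0.987, -0.162, 0.0], [-0.162, -0.987, -0.0], [0.0, 0.0, -1.0]]
wrist_force: [0.5, -0.1, -2.0]
gripper_width: 0.228
gripper_force: 30.0
```

```bash
python3 th.py 2.1 36.3 0 26 26 26 26 26
```

```text
t 10.85 meas-cmd stand mm [ 0.1 -0.2 -0.3] dyaw -0.01 F stand [ 0.2  0.4 -2. ] M [ 0.    0.02 -0.03] z 0.036 w 0.228
[[[1, 0.3, 0.5, 0, 0, 0, 0.0], [1, 0.3, 0.5, 0, 0, 0, 0.0], [1, 0.3, 0.5, 0, 0, 0, 0.0], [1, 0.3, 0.5, 0, 0, 0, 0.0], [1, 0.3, 0.5, 0, 0, 0, 0.0]]]
```

Call:
servo_tool --commands '[[[1, 0.1, 0.1, 0, 0, 0, 0], [1, 0.1, 0.2, 0, 0, 0, 0], [1, 0.2, 0.4, 0, 0, 0, 0], [1, 0.3, 0.5, 0, 0, 0, 0], [1, 0.3, 0.5, 0, 0, 0, 0]]]'

```text
time_s: 11.35
tcp_pos: [0.4137, -0.0934, 0.036]
ee_rot: [[0.987, -0.162, -0.0], [-0.162, -0.987, -0.0], [-0.0, 0.0, -1.0]]
wrist_force: [0.4, 0.0, -1.9]
gripper_width: 0.231
gripper_force: 30.0
```

```bash
python3 th.py 2.5 36.3 0 26 26 26 26 26
```

```text
t 11.35 meas-cmd stand mm [ 0.  -0.2 -0.3] dyaw -0.0 F stand [ 0.1  0.4 -1.9] M [-0.08  0.04  0.  ] z 0.036 w 0.231
[[[1, 0.2, 0.4, 0, 0, 0, 0.0], [1, 0.2, 0.4, 0, 0, 0, 0.0], [1, 0.2, 0.4, 0, 0, 0, 0.0], [1, 0.2, 0.4, 0, 0, 0, 0.0], [1, 0.2, 0.4, 0, 0, 0, 0.0]]]
```

Call:
servo_tool --commands '[[[1, 0.1, 0.1, 0, 0, 0, 0], [1, 0.1, 0.2, 0, 0, 0, 0], [1, 0.2, 0.3, 0, 0, 0, 0], [1, 0.2, 0.4, 0, 0, 0, 0], [1, 0.2, 0.4, 0, 0, 0, 0]]]'

```text
time_s: 11.85
tcp_pos: [0.4139, -0.0938, 0.036]
ee_rot: [[0.987, -0.162, 0.0], [-0.162, -0.987, 0.0], [0.0, -0.0, -1.0]]
wrist_force: [0.2, 0.8, -1.4]
gripper_width: 0.226
gripper_force: 30.0
```

```bash
python3 th.py 2.9 36.3 0 26 26 26 26 26
```

```text
t 11.85 meas-cmd stand mm [ 0.  -0.2 -0.3] dyaw -0.0 F stand [-0.7  0.4 -1.4] M [0.03 0.02 0.01] z 0.036 w 0.226
[[[1, 0.1, 0.3, 0, 0, 0, 0.0], [1, 0.1, 0.3, 0, 0, 0, 0.0], [1, 0.1, 0.3, 0, 0, 0, 0.0], [1, 0.1, 0.3, 0, 0, 0, 0.0], [1, 0.1, 0.3, 0, 0, 0, 0.0]]]
```

Call:
servo_tool --commands '[[[1, 0, 0.1, 0, 0, 0, 0], [1, 0.1, 0.2, 0, 0, 0, 0], [1, 0.1, 0.3, 0, 0, 0, 0], [1, 0.1, 0.3, 0, 0, 0, 0], [1, 0.1, 0.3, 0, 0, 0, 0]]]'

```text
time_s: 12.35
tcp_pos: [0.4139, -0.0941, 0.0359]
ee_rot: [[0.987, -0.162, -0.0], [-0.162, -0.987, 0.0], [-0.0, -0.0, -1.0]]
wrist_force: [-0.5, 1.3, -1.4]
gripper_width: 0.231
gripper_force: 30.0
```

```bash
python3 th.py 3.4 36.3 0 26 26 26 26 26
```

```text
t 12.35 meas-cmd stand mm [-0.  -0.2 -0.4] dyaw 0.0 F stand [-1.4 -0.2 -1.4] M [0.39 0.15 0.05] z 0.0359 w 0.231
[[[1, 0.3, 0.5, 0, 0, 0, 0.0], [1, 0.3, 0.5, 0, 0, 0, 0.0], [1, 0.3, 0.5, 0, 0, 0, 0.0], [1, 0.3, 0.5, 0, 0, 0, 0.0], [1, 0.3, 0.5, 0, 0, 0, 0.0]]]
```

Light contact on the +x side at ex≈2.9 (moment 0.39 N m, about 1.4 N). Now I'll feel the other side.

```bash
python3 - <<'E'
# undo the planned (unissued) last step in cmd.json
import json,numpy as np
s=json.load(open('cmd.json'));y=s['yaw'];Y=np.array([np.cos(y),np.sin(y),0]);Z=np.array([0,0,-1.]);R=np.stack([np.cross(Y,Z),Y,Z],1)
s['p']=(np.array(s['p'])-R@np.array([.3,.5,0])/1e3).tolist();json.dump(s,open('cmd.json','w'))
E
python3 th.py -1.3 36.3 0 26 26 26 26 26
```

```text
t 12.35 meas-cmd stand mm [-0.  -0.2 -0.4] dyaw 0.0 F stand [-1.4 -0.2 -1.4] M [0.39 0.15 0.05] z 0.0359 w 0.231
[[[1, -1.8, -3.8, 0, 0, 0, 0.0], [1, -1.8, -3.8, 0, 0, 0, 0.0], [1, -1.8, -3.8, 0, 0, 0, 0.0], [1, -1.8, -3.8, 0, 0, 0, 0.0], [1, -1.8, -3.8, 0, 0, 0, 0.0]]]
```

Call:
servo_tool --commands '[[[1, -0.5, -1, 0, 0, 0, 0], [1, -1, -2, 0, 0, 0, 0], [1, -1.4, -3, 0, 0, 0, 0], [1, -1.8, -3.8, 0, 0, 0, 0], [1, -1.8, -3.8, 0, 0, 0, 0]]]'

```text
time_s: 12.85
tcp_pos: [0.4127, -0.09, 0.036]
ee_rot: [[0.987, -0.162, -0.0], [-0.162, -0.987, -0.0], [-0.0, 0.0, -1.0]]
wrist_force: [-0.3, -0.3, -1.8]
gripper_width: 0.225
gripper_force: 30.0
```

```bash
python3 th.py -1.7 36.3 0 26 26 26 26 26
```

```text
t 12.85 meas-cmd stand mm [-0.1 -0.2 -0.3] dyaw 0.0 F stand [ 0.2 -0.4 -1.8] M [-0.08 -0.01  0.02] z 0.036 w 0.225
[[[1, -0.2, -0.3, 0, 0, 0, 0.0], [1, -0.2, -0.3, 0, 0, 0, 0.0], [1, -0.2, -0.3, 0, 0, 0, 0.0], [1, -0.2, -0.3, 0, 0, 0, 0.0], [1, -0.2, -0.3, 0, 0, 0, 0.0]]]
```

Call:
servo_tool --commands '[[[1, -0.1, -0.1, 0, 0, 0, 0], [1, -0.1, -0.2, 0, 0, 0, 0], [1, -0.2, -0.3, 0, 0, 0, 0], [1, -0.2, -0.3, 0, 0, 0, 0], [1, -0.2, -0.3, 0, 0, 0, 0]]]'

```text
time_s: 13.35
tcp_pos: [0.4126, -0.0898, 0.0359]
ee_rot: [[0.987, -0.162, -0.0], [-0.162, -0.987, -0.0], [-0.0, 0.0, -1.0]]
wrist_force: [-0.5, -0.2, -1.4]
gripper_width: 0.222
gripper_force: 30.0
```

```bash
python3 th.py -2.1 36.3 0 26 26 26 26 26
```

```text
t 13.35 meas-cmd stand mm [ 0.  -0.2 -0.3] dyaw -0.01 F stand [ 0.  -0.5 -1.4] M [-0.03  0.05  0.01] z 0.0359 w 0.222
[[[1, -0.2, -0.4, 0, 0, 0, 0.0], [1, -0.2, -0.4, 0, 0, 0, 0.0], [1, -0.2, -0.4, 0, 0, 0, 0.0], [1, -0.2, -0.4, 0, 0, 0, 0.0], [1, -0.2, -0.4, 0, 0, 0, 0.0]]]
```

Call:
servo_tool --commands '[[[1, -0.1, -0.1, 0, 0, 0, 0], [1, -0.1, -0.2, 0, 0, 0, 0], [1, -0.2, -0.3, 0, 0, 0, 0], [1, -0.2, -0.4, 0, 0, 0, 0], [1, -0.2, -0.4, 0, 0, 0, 0]]]'

```text
time_s: 13.85
tcp_pos: [0.4125, -0.0893, 0.036]
ee_rot: [[0.987, -0.162, 0.0], [-0.162, -0.987, 0.0], [0.0, -0.0, -1.0]]
wrist_force: [-0.0, 0.2, -2.0]
gripper_width: 0.225
gripper_force: 30.0
```

```bash
cp cmd.json cmdm21.json; python3 th.py -2.5 36.3 0 26 26 26 26 26
```

```text
t 13.85 meas-cmd stand mm [ 0.  -0.2 -0.3] dyaw -0.0 F stand [-0.2  0.  -2. ] M [-0.02  0.09 -0.05] z 0.036 w 0.225
[[[1, -0.1, -0.3, 0, 0, 0, 0.0], [1, -0.1, -0.3, 0, 0, 0, 0.0], [1, -0.1, -0.3, 0, 0, 0, 0.0], [1, -0.1, -0.3, 0, 0, 0, 0.0], [1, -0.1, -0.3, 0, 0, 0, 0.0]]]
```

Call:
servo_tool --commands '[[[1, 0, -0.1, 0, 0, 0, 0], [1, -0.1, -0.2, 0, 0, 0, 0], [1, -0.1, -0.3, 0, 0, 0, 0], [1, -0.1, -0.3, 0, 0, 0, 0], [1, -0.1, -0.3, 0, 0, 0, 0]]]'

```text
time_s: 14.35
tcp_pos: [0.4124, -0.089, 0.036]
ee_rot: [[0.987, -0.162, 0.0], [-0.162, -0.987, -0.0], [0.0, 0.0, -1.0]]
wrist_force: [-0.2, 0.5, -0.6]
gripper_width: 0.227
gripper_force: 30.0
```

```bash
cp cmd.json cmdm25.json; python3 th.py -2.9 36.3 0 26 26 26 26 26
```

```text
t 14.35 meas-cmd stand mm [ 0.  -0.2 -0.3] dyaw -0.0 F stand [-0.6 -0.1 -0.6] M [ 0.02 -0.01 -0.02] z 0.036 w 0.227
[[[1, -0.2, -0.4, 0, 0, 0, 0.0], [1, -0.2, -0.4, 0, 0, 0, 0.0], [1, -0.2, -0.4, 0, 0, 0, 0.0], [1, -0.2, -0.4, 0, 0, 0, 0.0], [1, -0.2, -0.4, 0, 0, 0, 0.0]]]
```

Call:
servo_tool --commands '[[[1, 0, -0.1, 0, 0, 0, 0], [1, -0.1, -0.2, 0, 0, 0, 0], [1, -0.2, -0.3, 0, 0, 0, 0], [1, -0.2, -0.4, 0, 0, 0, 0], [1, -0.2, -0.4, 0, 0, 0, 0]]]'

```text
time_s: 14.85
tcp_pos: [0.4124, -0.0886, 0.036]
ee_rot: [[0.987, -0.162, 0.0], [-0.162, -0.987, -0.0], [0.0, 0.0, -1.0]]
wrist_force: [-0.1, -1.2, -1.7]
gripper_width: 0.224
gripper_force: 30.0
```

```bash
cp cmd.json cmdm29.json; python3 th.py 0 36.3 0 26 26 24 22 20
```

```text
t 14.85 meas-cmd stand mm [ 0.1 -0.1 -0.3] dyaw -0.0 F stand [ 1.1 -0.5 -1.7] M [-0.24 -0.02 -0.06] z 0.036 w 0.224
[[[1, 1.3, 2.6, 0, 0, 0, 0.0], [1, 1.3, 2.6, 0, 0, 0, 0.0], [1, 2.9, 3.5, 0, 0, 0, -0.034], [1, 4.6, 4.4, 0, 0, 0, -0.069], [1, 6.4, 5.2, 0, 0, 0, -0.104]]]
```

Contact is symmetric at −2.9 and +2.9, so the centre is ex = 0.0. I'll carry on from there.

Call:
servo_tool --commands '[[[1, 0.6, 1.3, 0, 0, 0, 0], [1, 1.3, 2.6, 0, 0, 0, 0], [1, 2.9, 3.5, 0, 0, 0, -0.034], [1, 4.6, 4.4, 0, 0, 0, -0.069], [1, 6.4, 5.2, 0, 0, 0, -0.104]]]'

```text
time_s: 15.35
tcp_pos: [0.4178, -0.0949, 0.0359]
ee_rot: [[0.998, -0.057, -0.0], [-0.057, -0.998, 0.0], [-0.0, 0.0, -1.0]]
wrist_force: [0.2, 0.2, -0.9]
gripper_width: 0.23
gripper_force: 30.0
```

```bash
python3 th.py 0 36.3 0 19 18 17 16 15
```

```text
t 15.35 meas-cmd stand mm [ 0.2 -0.2 -0.4] dyaw 0.08 F stand [-0.1  0.2 -0.9] M [-0.09  0.    0.02] z 0.0359 w 0.23
[[[1, 0.8, 0.4, 0, 0, 0, -0.018], [1, 1.6, 0.9, 0, 0, 0, -0.035], [1, 2.5, 1.3, 0, 0, 0, -0.053], [1, 3.3, 1.7, 0, 0, 0, -0.07], [1, 4.2, 2.1, 0, 0, 0, -0.088]]]
```

Call:
servo_tool --commands '[[[1, 0.8, 0.4, 0, 0, 0, -0.018], [1, 1.6, 0.9, 0, 0, 0, -0.035], [1, 2.5, 1.3, 0, 0, 0, -0.053], [1, 3.3, 1.7, 0, 0, 0, -0.07], [1, 4.2, 2.1, 0, 0, 0, -0.088]]]'

```text
time_s: 15.85
tcp_pos: [0.4219, -0.0971, 0.0359]
ee_rot: [[1.0, 0.03, -0.0], [0.03, -1.0, -0.0], [-0.0, 0.0, -1.0]]
wrist_force: [0.0, 0.0, -1.3]
gripper_width: 0.23
gripper_force: 30.0
```

```bash
python3 th.py 0 36.3 0 14 13 12 11 11
```

```text
t 15.85 meas-cmd stand mm [ 0.1 -0.2 -0.4] dyaw 0.07 F stand [-0.   0.  -1.3] M [-0.05 -0.01 -0.02] z 0.0359 w 0.23
[[[1, 0.8, 0.5, 0, 0, 0, -0.017], [1, 1.7, 0.9, 0, 0, 0, -0.034], [1, 2.5, 1.3, 0, 0, 0, -0.052], [1, 3.3, 1.8, 0, 0, 0, -0.069], [1, 3.3, 1.8, 0, 0, 0, -0.069]]]
```

Call:
servo_tool --commands '[[[1, 0.8, 0.5, 0, 0, 0, -0.017], [1, 1.7, 0.9, 0, 0, 0, -0.034], [1, 2.5, 1.3, 0, 0, 0, -0.052], [1, 3.3, 1.8, 0, 0, 0, -0.069], [1, 3.3, 1.8, 0, 0, 0, -0.069]]]'

```text
time_s: 16.35
tcp_pos: [0.4254, -0.0988, 0.036]
ee_rot: [[0.995, 0.099, 0.0], [0.099, -0.995, -0.0], [0.0, 0.0, -1.0]]
wrist_force: [-0.9, 0.2, -1.9]
gripper_width: 0.225
gripper_force: 30.0
```

```bash
python3 th.py 0 36.3 0 10 9 8 8 8
```

```text
t 16.35 meas-cmd stand mm [ 0.1 -0.  -0.3] dyaw 0.02 F stand [-0.5 -0.8 -1.9] M [-0.03  0.03 -0.01] z 0.036 w 0.225
[[[1, 0.9, 0.4, 0, 0, 0, -0.018], [1, 1.7, 0.9, 0, 0, 0, -0.035], [1, 2.6, 1.3, 0, 0, 0, -0.053], [1, 2.6, 1.3, 0, 0, 0, -0.053], [1, 2.6, 1.3, 0, 0, 0, -0.053]]]
```

Call:
servo_tool --commands '[[[1, 0.9, 0.4, 0, 0, 0, -0.018], [1, 1.7, 0.9, 0, 0, 0, -0.035], [1, 2.6, 1.3, 0, 0, 0, -0.053], [1, 2.6, 1.3, 0, 0, 0, -0.053], [1, 2.6, 1.3, 0, 0, 0, -0.053]]]'

```text
time_s: 16.85
tcp_pos: [0.4279, -0.0999, 0.0359]
ee_rot: [[0.989, 0.151, -0.0], [0.151, -0.989, 0.0], [-0.0, -0.0, -1.0]]
wrist_force: [-0.9, -0.1, -1.9]
gripper_width: 0.227
gripper_force: 30.0
```

```bash
python3 th.py 0 36.3 0 7 6 5 5 5
```

```text
t 16.85 meas-cmd stand mm [ 0.  -0.2 -0.4] dyaw -0.01 F stand [-0.1 -0.9 -1.9] M [-0.1   0.03 -0.  ] z 0.0359 w 0.227
[[[1, 0.8, 0.4, 0, 0, 0, -0.017], [1, 1.6, 0.9, 0, 0, 0, -0.035], [1, 2.5, 1.3, 0, 0, 0, -0.052], [1, 2.5, 1.3, 0, 0, 0, -0.052], [1, 2.5, 1.3, 0, 0, 0, -0.052]]]
```

Call:
servo_tool --commands '[[[1, 0.8, 0.4, 0, 0, 0, -0.017], [1, 1.6, 0.9, 0, 0, 0, -0.035], [1, 2.5, 1.3, 0, 0, 0, -0.052], [1, 2.5, 1.3, 0, 0, 0, -0.052], [1, 2.5, 1.3, 0, 0, 0, -0.052]]]'

```text
time_s: 17.35
tcp_pos: [0.4306, -0.1008, 0.0359]
ee_rot: [[0.979, 0.202, -0.0], [0.202, -0.979, 0.0], [-0.0, -0.0, -1.0]]
wrist_force: [-0.0, 0.1, -1.4]
gripper_width: 0.229
gripper_force: 30.0
```

```bash
python3 th.py 0.2 36.3 0 4 3 3 3 3
```

```text
t 17.35 meas-cmd stand mm [ 0.  -0.2 -0.4] dyaw -0.01 F stand [-0.1  0.  -1.4] M [-0.06 -0.02 -0.02] z 0.0359 w 0.229
[[[1, 0.8, 0.6, 0, 0, 0, -0.018], [1, 1.6, 1.1, 0, 0, 0, -0.035], [1, 1.6, 1.1, 0, 0, 0, -0.035], [1, 1.6, 1.1, 0, 0, 0, -0.035], [1, 1.6, 1.1, 0, 0, 0, -0.035]]]
```

Call:
servo_tool --commands '[[[1, 0.4, 0.3, 0, 0, 0, -0.009], [1, 0.8, 0.6, 0, 0, 0, -0.018], [1, 1.2, 0.9, 0, 0, 0, -0.027], [1, 1.6, 1.1, 0, 0, 0, -0.035], [1, 1.6, 1.1, 0, 0, 0, -0.035]]]'

```text
time_s: 17.85
tcp_pos: [0.4325, -0.1015, 0.036]
ee_rot: [[0.972, 0.236, 0.0], [0.236, -0.972, 0.0], [0.0, 0.0, -1.0]]
wrist_force: [-0.3, 0.3, -1.7]
gripper_width: 0.229
gripper_force: 30.0
```

```bash
python3 th.py 0.2 36.3 0 2.5 2 1.5 1.5 1.5
```

```text
t 17.85 meas-cmd stand mm [ 0.1 -0.1 -0.3] dyaw 0.01 F stand [-0.3 -0.2 -1.7] M [-0.1  -0.02 -0.03] z 0.036 w 0.229
[[[1, 0.5, 0.2, 0, 0, 0, -0.009], [1, 0.9, 0.4, 0, 0, 0, -0.017], [1, 1.3, 0.6, 0, 0, 0, -0.026], [1, 1.3, 0.6, 0, 0, 0, -0.026], [1, 1.3, 0.6, 0, 0, 0, -0.026]]]
```

Call:
servo_tool --commands '[[[1, 0.4, 0.2, 0, 0, 0, -0.007], [1, 0.7, 0.3, 0, 0, 0, -0.013], [1, 1.0, 0.5, 0, 0, 0, -0.02], [1, 1.3, 0.6, 0, 0, 0, -0.026], [1, 1.3, 0.6, 0, 0, 0, -0.026]]]'

```text
time_s: 18.35
tcp_pos: [0.4338, -0.1018, 0.036]
ee_rot: [[0.965, 0.261, 0.0], [0.261, -0.965, -0.0], [0.0, 0.0, -1.0]]
wrist_force: [-0.4, 0.1, -1.4]
gripper_width: 0.23
gripper_force: 30.0
```

```bash
python3 th.py 0.2 36.3 0 1.2 0.8 0.5 0.5 0.5
```

```text
t 18.35 meas-cmd stand mm [ 0.1 -0.2 -0.3] dyaw 0.01 F stand [-0.2 -0.3 -1.4] M [-0.07 -0.05 -0.02] z 0.036 w 0.23
[[[1, 0.2, 0.2, 0, 0, 0, -0.005], [1, 0.6, 0.3, 0, 0, 0, -0.012], [1, 0.8, 0.5, 0, 0, 0, -0.018], [1, 0.8, 0.5, 0, 0, 0, -0.018], [1, 0.8, 0.5, 0, 0, 0, -0.018]]]
```

Call:
servo_tool --commands '[[[1, 0.2, 0.1, 0, 0, 0, -0.005], [1, 0.4, 0.3, 0, 0, 0, -0.01], [1, 0.6, 0.4, 0, 0, 0, -0.014], [1, 0.8, 0.5, 0, 0, 0, -0.018], [1, 0.8, 0.5, 0, 0, 0, -0.018]]]'

```text
time_s: 18.85
tcp_pos: [0.4347, -0.1021, 0.036]
ee_rot: [[0.96, 0.279, 0.0], [0.279, -0.96, -0.0], [0.0, 0.0, -1.0]]
wrist_force: [0.4, -0.1, -1.3]
gripper_width: 0.229
gripper_force: 30.0
```

```bash
python3 th.py 0.2 36.3 0.2 0.2 0.1 0 0 0
```

```text
t 18.85 meas-cmd stand mm [ 0.1 -0.1 -0.3] dyaw 0.0 F stand [ 0.2  0.3 -1.3] M [-0.02 -0.05 -0.03] z 0.036 w 0.229
[[[1, 0.5, 0.1, 0, 0, 0, -0.005], [1, 0.5, 0.2, 0, 0, 0, -0.007], [1, 0.6, 0.2, 0, 0, 0, -0.008], [1, 0.6, 0.2, 0, 0, 0, -0.008], [1, 0.6, 0.2, 0, 0, 0, -0.008]]]
```

Call:
servo_tool --commands '[[[1, 0.2, 0.1, 0, 0, 0, -0.003], [1, 0.4, 0.1, 0, 0, 0, -0.005], [1, 0.6, 0.2, 0, 0, 0, -0.008], [1, 0.6, 0.2, 0, 0, 0, -0.008], [1, 0.6, 0.2, 0, 0, 0, -0.008]]]'

```text
time_s: 19.35
tcp_pos: [0.4354, -0.1021, 0.036]
ee_rot: [[0.958, 0.286, 0.0], [0.286, -0.958, 0.0], [0.0, 0.0, -1.0]]
wrist_force: [-0.2, 0.4, -1.0]
gripper_width: 0.228
gripper_force: 30.0
```

```bash
python3 th.py 0.2 36.3 0.7 0 0 0 0 0
```

```text
t 19.35 meas-cmd stand mm [ 0.  -0.1 -0.3] dyaw 0.0 F stand [-0.4 -0.1 -1. ] M [-0.11 -0.01  0.01] z 0.036 w 0.228
[[[1, 0.5, 0, 0, 0, 0, -0.0], [1, 0.5, 0, 0, 0, 0, -0.0], [1, 0.5, 0, 0, 0, 0, -0.0], [1, 0.5, 0, 0, 0, 0, -0.0], [1, 0.5, 0, 0, 0, 0, -0.0]]]
```

Call:
servo_tool --commands '[[[1, 0.2, 0, 0, 0, 0, 0], [1, 0.3, 0, 0, 0, 0, 0], [1, 0.5, 0, 0, 0, 0, 0], [1, 0.5, 0, 0, 0, 0, 0], [1, 0.5, 0, 0, 0, 0, 0]]]'

```text
time_s: 19.85
tcp_pos: [0.4358, -0.1019, 0.036]
ee_rot: [[0.958, 0.286, -0.0], [0.286, -0.958, 0.0], [-0.0, -0.0, -1.0]]
wrist_force: [-0.5, -0.2, -2.0]
gripper_width: 0.23
gripper_force: 30.0
```

```bash
python3 th.py 0.2 36.3 1.1 0 0 0 0 0
```

```text
t 19.85 meas-cmd stand mm [ 0.  -0.2 -0.3] dyaw -0.0 F stand [-0.  -0.5 -2. ] M [-0.05  0.    0.01] z 0.036 w 0.23
[[[1, 0.4, 0, 0, 0, 0, -0.0], [1, 0.4, 0, 0, 0, 0, -0.0], [1, 0.4, 0, 0, 0, 0, -0.0], [1, 0.4, 0, 0, 0, 0, -0.0], [1, 0.4, 0, 0, 0, 0, -0.0]]]
```

Call:
servo_tool --commands '[[[1, 0.2, 0, 0, 0, 0, 0], [1, 0.3, 0, 0, 0, 0, 0], [1, 0.4, 0, 0, 0, 0, 0], [1, 0.4, 0, 0, 0, 0, 0], [1, 0.4, 0, 0, 0, 0, 0]]]'

```text
time_s: 20.35
tcp_pos: [0.4361, -0.1018, 0.0359]
ee_rot: [[0.958, 0.286, -0.0], [0.286, -0.958, 0.0], [-0.0, -0.0, -1.0]]
wrist_force: [-0.3, -0.1, -1.9]
gripper_width: 0.227
gripper_force: 30.0
```

```bash
python3 th.py 0.2 36.3 1.5 0 0 0 0 0
```

```text
t 20.35 meas-cmd stand mm [ 0.  -0.2 -0.4] dyaw -0.0 F stand [ 0.  -0.3 -1.9] M [-0.07  0.01 -0.05] z 0.0359 w 0.227
[[[1, 0.4, 0, 0, 0, 0, -0.0], [1, 0.4, 0, 0, 0, 0, -0.0], [1, 0.4, 0, 0, 0, 0, -0.0], [1, 0.4, 0, 0, 0, 0, -0.0], [1, 0.4, 0, 0, 0, 0, -0.0]]]
```

Call:
servo_tool --commands '[[[1, 0.2, 0, 0, 0, 0, 0], [1, 0.3, 0, 0, 0, 0, 0], [1, 0.4, 0, 0, 0, 0, 0], [1, 0.4, 0, 0, 0, 0, 0], [1, 0.4, 0, 0, 0, 0, 0]]]'

```text
time_s: 20.85
tcp_pos: [0.4362, -0.1018, 0.0359]
ee_rot: [[0.958, 0.286, -0.001], [0.286, -0.958, -0.0], [-0.001, -0.0, -1.0]]
wrist_force: [-1.0, -0.0, -1.8]
gripper_width: 0.229
gripper_force: 30.0
```

```bash
python3 th.py 0.2 36.3 1.9 0 0 0 0 0; python3 - <<'E'
from h import *
from station import r
import pickle
c=r.capture("wrist");s=r.sense();pickle.dump((c,s),open("w6.pkl","wb"))
im=c["pixels"][100:300,180:446,::-1];cv2.imwrite("pics/w6.png",cv2.resize(im,None,fx=3,fy=3,interpolation=cv2.INTER_CUBIC))
E
```

```text
t 20.85 meas-cmd stand mm [-0.  -0.5 -0.4] dyaw -0.01 F stand [-0.3 -0.9 -1.8] M [-0.16  0.29 -0.05] z 0.0359 w 0.229
[[[1, 0.4, 0, 0, 0, 0, -0.0], [1, 0.4, 0, 0, 0, 0, -0.0], [1, 0.4, 0, 0, 0, 0, -0.0], [1, 0.4, 0, 0, 0, 0, -0.0], [1, 0.4, 0, 0, 0, 0, -0.0]]]
```

View pics/w6.png

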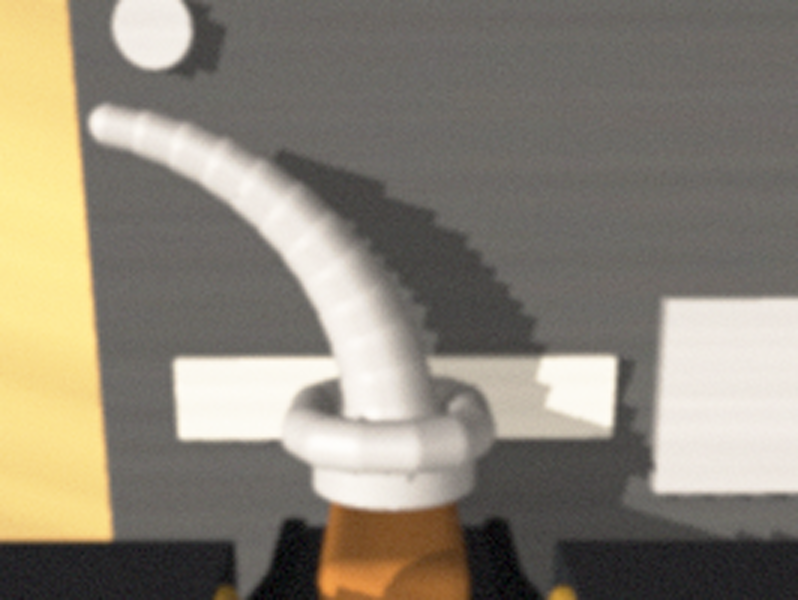

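The ring rests against the collar (crop (395,470)) and the rod is fully through. The moment jump confirms light contact. Next I lower onto the plate.

Call:
servo_tool --commands '[[[1, 0, 0, 0.3, 0, 0, 0], [1, 0, 0, 0.5, 0, 0, 0], [1, 0, 0, 0.8, 0, 0, 0], [1, 0, 0, 0.8, 0, 0, 0], [1, 0, 0, 0.8, 0, 0, 0]]]'

```text
time_s: 21.4
tcp_pos: [0.4363, -0.1018, 0.0351]
ee_rot: [[0.958, 0.286, -0.001], [0.286, -0.958, -0.0], [-0.001, -0.0, -1.0]]
wrist_force: [-1.1, -0.9, -1.2]
gripper_width: 0.228
gripper_force: 30.0
```

```bash
python3 th.py
```

```text
t 21.4 meas-cmd stand mm [-0.  -0.8 -1.2] dyaw -0.01 F stand [ 0.5 -1.3 -1.2] M [-0.22  0.38  0.03] z 0.0351 w 0.228
```

Still above the plate, so I'll lower a bit more and feel for it.

Call:
servo_tool --commands '[[[1, 0, 0, 0.2, 0, 0, 0], [1, 0, 0, 0.4, 0, 0, 0], [1, 0, 0, 0.5, 0, 0, 0], [1, 0, 0, 0.5, 0, 0, 0], [1, 0, 0, 0.5, 0, 0, 0]]]'

```text
time_s: 21.9
tcp_pos: [0.4363, -0.1018, 0.0346]
ee_rot: [[0.958, 0.286, -0.0], [0.286, -0.958, -0.0], [-0.0, -0.0, -1.0]]
wrist_force: [-2.8, -0.6, 0.1]
gripper_width: 0.228
gripper_force: 30.0
```

```bash
python3 th.py
```

```text
t 21.9 meas-cmd stand mm [-0.  -0.8 -1.7] dyaw -0.01 F stand [-0.2 -2.9  0.1] M [-0.29  0.58 -0.04] z 0.0346 w 0.228
```

It is on the plate now (weight taken up), so I'll release.

Call:
servo_tool --commands '[[[0.7, 0, 0, 0, 0, 0, 0], [0.65, 0, 0, 0, 0, 0, 0], [0.6, 0, 0, 0, 0, 0, 0], [0.55, 0, 0, 0, 0, 0, 0], [0.55, 0, 0, 0, 0, 0, 0]]]'

```text
time_s: 22.4
tcp_pos: [0.4369, -0.1017, 0.0348]
ee_rot: [[0.958, 0.286, 0.001], [0.286, -0.958, 0.0], [0.001, 0.0, -1.0]]
wrist_force: [0.0, 1.3, -0.0]
gripper_width: 0.434
gripper_force: 0.0
```

Call:
servo_tool --commands '[[[0.55, 0, 0, -15, 0, 0, 0], [0.55, 0, 0, -35, 0, 0, 0], [0.55, 0, 0, -60, 0, 0, 0], [0.55, 0, 0, -70, 0, 0, 0], [0.55, 0, 0, -70, 0, 0, 0]]]'

```text
time_s: 22.9
tcp_pos: [0.4375, -0.1016, 0.1058]
ee_rot: [[0.958, 0.286, 0.004], [0.286, -0.958, 0.0], [0.004, 0.001, -1.0]]
wrist_force: [-0.9, 0.9, -0.8]
gripper_width: 0.451
gripper_force: 0.0
```

```bash
python3 - <<'E'
from h import *
from station import r
c=r.capture("wrist");s=r.sense()
S=[.4639,-.0933,np.radians(-73.35)]
im=c["pixels"][...,::-1].copy()
a=im[0:300,110:510];a=cv2.resize(a,None,fx=2,fy=2,interpolation=cv2.INTER_CUBIC)
for P in((0,-4,28),(-41.3,45.2,28),(0,-26,62)):
    u=proj(c,W(S,np.array(P)/1e3));print(P,u.round(0),((u-[110,0])*2).round(0)); cv2.circle(a,tuple(((u-[110,0])*2).astype(int)),2,(255,0,0),-1)
cv2.imwrite("pics/w7.png",a);print(s["tcp_pos"],s["wrist_force"],s["gripper_width"])
E
```

```text
(0, -4, 28) [310. 220.] [399. 441.]
(-41.3, 45.2, 28) [245. 145.] [270. 290.]
(0, -26, 62) [310. 268.] [399. 537.]
[ 0.43659276 -0.10161902  0.10470987] [-1.2924303  -0.78103937 -0.48298205] 0.4466821326101236
```

View pics/w7.png

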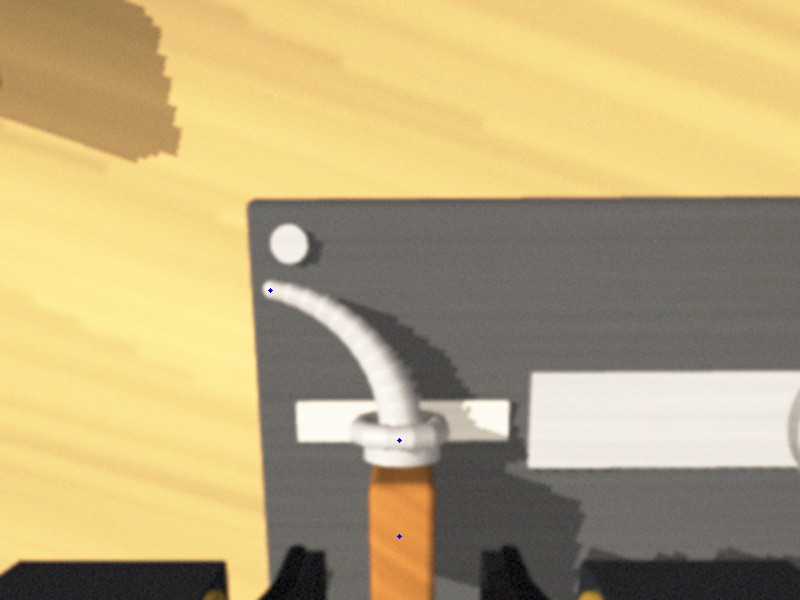

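The pin stands upright and free, its collar against the eye at (400,450) and its tip at the predicted home point (270,290). The gripper is clear, so I'm handing in.

```bash
python3 -c "
from station import r
print(r.finish_job())"
```

```text
the job is handed in; nothing more can be done
None
```

The bent pin is threaded through the eye from the side away from the toe, with its collar resting against the eye and the pin standing upright and released on the plate; sensed contact never passed about 3 N, and I handed the job in at about 23 s, but the hand-in returned no verdict.

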